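# Lock the specimen clamp with its extension bar

## Task

Lock the specimen in its toggle clamp: slip the hollow end of the loose extension bar fully over the clamp's lever stub, then swing the lever with the bar past its dead point and press it firmly onto its stop screw (a push of some 12 to 18 N at the middle of the bar) without ramming it. Then draw the bar off and lay it back flat on the black rubber mat, leaving the lever locked against the stop. Work the clamp only with the bar, never with the gripper or arm, and leave the other things on the bench where they are.

Things in the scene. Friction and masses are not known exactly. Their poses are not given: they have to be found in the camera images.
- clamp: Toggle clamp on an aluminium plate (110 in x, y -60 to 210, 12 thick) fixed to the bench. Origin: on the bench under the lever's upright hinge axis; z up. +y: along the plunger, which presses a black specimen mount to a fence (within x +-30, y 20 to 188, 78 high). Hub 82 high, stop block 38. The dead point: lever pointing along this -y axis.
- lever: Steel lever turning level about the upright hinge. Origin: on the hinge axis, 58 above the bench, mid-height of the stub; x: outwards along the lever; z up. Shoulder 24 x 24 ends 40 from the axis; from there a 14 x 14 stub runs to 100 (last 8: 10 x 10). Starts 46 to 57 deg before the dead point, on the clamp's +x side; closes clockwise seen from above.
- stub_tip (a point): Centre of the stub's outer end, 100 from the hinge axis; axes as the lever's. Friction resists with about 0.5 Nm all the way; a spring adds up to 0.9 Nm some 30 deg before the dead point, nil at it, and helps beyond (up to 0.6 Nm). Friction mostly holds the lever where it is left: short of the stop it seldom goes home by itself.
- stop_block: Dark block (14 x 22 x 26) on the clamp's plate with a stop screw (part of it). Origin: under the block, 46 to -x, 50 to -y of the clamp's. The screw's round nose meets a tab under the lever, 50 from the hinge axis, 6 to 15 deg beyond the dead point. Its setting differs each time and is not measured: feel for it. Both are rigid.
- bar_center (a point): Loose steel bar, 200 long, about 0.35 kg: its centre, mid-height, 14 above the mat. x: along the bar to its hollow end; z up. Solid handle 22 wide, 28 high, from 100 behind to 40 ahead of this point; hollow end 28 x 28 from 40 to 100 ahead. Lies on the mat, hollow end roughly to the world's +y. Fully on the stub, this point is 140 from the hinge axis.
- bar_mouth (a point): Centre of the open mouth of the bar's hollow end, 100 ahead of bar_center; axes as the bar's. The square bore is 18 x 18, 60 deep: 2 play all round on the stub, so the bar can run ahead of the lever by about 0.07 rad. The mouth ends on the lever's shoulder.
- mat_center (a point): Centre of the top face of the black rubber mat, 170 (its x) by 270 (its y), 4 thick, fixed on the bench; z up.
- dish: Bystander, leave alone: lidded clear petri dish, 92 dia x 16 high; sizes in mm; origin at the centre of its underside.
- mouse: Bystander, leave alone: white computer mouse, 105 x 60 x 33; sizes in mm; origin at the centre of its underside.
- console: Bystander, leave alone: grey control console with black keys and ball, 110 x 160 x 18, keys and ball up to 35 high; sizes in mm; origin at the centre of its underside.
- sample_jar: Bystander, leave alone: closed sample jar, 48 dia x 60 high; sizes in mm; origin at the centre of its underside.
- slide_box: Bystander, leave alone: open grey box for slides, 90 x 170 x 35; sizes in mm; origin at the centre of its underside.
- spare_puck: Bystander, leave alone: loose black resin specimen mount, 32 dia x 22 high; sizes in mm; origin at the centre of its underside.
- driver: Bystander, leave alone: screwdriver lying flat on the right of the bench; origin under its middle.
Not all that is in view belongs to the job. What is shaped like the part that bears bar_center but yellow is not meant.

How it is judged:
On the way, in this order (a step that is already met when the one before it is completed fails the run):
1. the bar is fully on the stub: its mouth within 10 mm of the shoulder and within 8 mm of the stub axis, while the lever is still open (x of bar_mouth in the frame of lever between 0.03 and 0.05 m and y of bar_mouth in the frame of lever between -0.008 and 0.008 m and z of bar_mouth in the frame of lever between -0.008 and 0.008 m and x of stub_tip in the frame of clamp above 0.02 m), for 0.1 s.
2. with the bar on the stub (mouth within 20 mm of the shoulder), the lever is past its dead point and pressed on its stop with at least 18 N (x of stub_tip in the frame of clamp below -0.006 m and contact force between lever and stop_block above 18 N and distance between bar_mouth and lever below 0.06 m), for 0.1 s.
At the end, for the whole second after the job is handed in: The lever is past its dead point and rests on its stop screw (contact force above 0.5 N); the bar lies flat on the mat (within 4 degrees of level, its centre over the mat and 9 to 19 mm above its top) (x of stub_tip in the frame of clamp below -0.006 m and contact force between lever and stop_block above 0.5 N and z of bar_center in the frame of mat_center between 0.009 and 0.019 m and angle between bar_center's own x axis and vertical between 1.5 and 1.64 rad and x of bar_center in the frame of mat_center between -0.085 and 0.085 m and y of bar_center in the frame of mat_center between -0.135 and 0.135 m); the robot touches nothing.
It fails at once if the lever is rammed on its stop with more than 70 N (contact force between lever and stop_block above 70 N).
It fails at once if the gripper or arm touches the clamp (contact force between any of the fingers, the arm and clamp above 2 N).
It fails at once if a bystander is moved by more than 25 mm (distance of any of dish, mouse, console, sample_jar, slide_box, spare_puck, driver from where it was at the start of the episode above 0.025 m).
It also fails if it takes over 72 s, if anything falls off the work surface, if the arm or the gripper's body presses on something with over 40 N, if the wrist force passes 120 N, or if a joint passes its speed limit or range.

## Robot

A 6-joint arm with a two-finger parallel gripper is mounted at the origin on the work surface. World frame = base frame: x ahead of the robot, y to its left, z up, the work surface at z = 0. Lengths are in m, angles in rad, forces in N, time in s.
With the tool pointing down it reaches from about 0.375 to 0.9 m from the base axis. Payload 3.1 kg.
Tool frame: the origin (TCP) lies at the very end of the fingers, on their centre line; the grasp point (between the pads) lies 19 mm behind it; z points along the fingers, y is the direction in which the jaws open and shut (so a half turn about z gives the same grasp; the last joint's range is limited). The gripper opens to 85 mm and grips with 20 to 120 N. Pads are 22 mm wide; open, the fingers measure 114 mm over their backs; the gripper's body (76 mm by 85 mm) begins 54 mm behind the grasp point. The pads swing forward as they close: fully open they stand 13 mm farther back than shut.
Start: joints at [1.038, 0.527, 1.433, -0, 1.181, -0.178], TCP at [0.217, 0.586, 0.197] pointing down, gripper open.
Joint ranges: [-3.08, 3.08], [-0.75, 2.2], [0.22, 2.44], [-1.43, 4.57], [0, 2.65], [-2.85, 2.85]. Speed limits (rad/s): [2.79, 2.79, 3.14, 3.14, 3.14, 3.14].

## Interface

Orientations are given as a unit quaternion [x, y, z, w].
In Python, from rig import r, optics gives the robot as it stands.
- The arm moves only by the tool carry_out, never from a script. Its arguments are lists of equal length, an entry for each row: "delta_pos": the shift along the tool's x, y, z in units of 60 mm (1.0 is 60 mm), a list of three; "twist": the turn, a rotation vector about the tool's x, y, z in units of 8 degrees (1.0 is 8 degrees), a list of three. In form: {"delta_pos": [[dx, dy, dz], ...], "twist": [[wx, wy, wz], ...]}. A call has 1 to 20 rows; each row is the pose to reach, as a shift and turn from the pose commanded when the call began, along the tool's axes at that moment; what a row does not reach only later rows make up. A row lasts 1/8 s, in which the tool goes at most 62.5 mm and 10.7 degrees, less where a joint would pass 70% of its speed; a pose out of reach is approached as far as the arm can. A call with a gripper value outside its range is refused whole. "gripper" is the closure in counts, from 0 (fully open) to 255 (shut), set as the call begins (left out, the last holds). The fingers move at their own pace and stop on an object; "force" is the grip in N (left out, the last holds). Time passes only in rows, so rows that repeat a pose let the fingers close. It gives the time, the measured TCP pose, the force and the opening at its end, in the units of the state.
- r.get_state(): the state, without advancing time (a new reading comes with each control period).
- optics.read_camera(name): name is "scene" or "side" or "wrist"; returns a dict with "color" (480x640x3 uint8, blue, green, red), "fov_y" (degrees; the focal length in pixels is half the picture's height over the tangent of half this angle, whatever the lens; pixels are square), "cx", "cy" (the principal point, pixels), "k1" (the pictures are not rectified: a ray, as slopes to the right and down, at radius r is drawn at 1 + k1 r^2 times it, then the intrinsics apply), "R" (3x3) and "t" (3): a world point X has camera coordinates R X + t. Camera axes: x right, y down, z forward; pixel columns grow to the right and rows downward; lengths in m; the calibration is good to about 2 mm. A picture is of the moment at which its call begins. There is no depth.
- r.close_job(): hands the job in, once; it reports no verdict.
The state is a dict: "clock": time; "joints": joint angles; "qd": joint speeds; "tau": joint torques, N m; "ee_pos": TCP position; "eef_rot": TCP orientation; "wrist_force": force on the tool from outside, world axes, zero at the start; "ft_torque": the same for the moment, N m; "gripper_width": finger opening in m.
Only numpy, scipy, OpenCV 4.12 (cv2) and the standard library are available. Lean on these libraries where they do the work, as an engineer would, in place of code of your own. Each camera call takes 0.05 s, during which the arm holds its last target. There are 200 camera calls.

## Working session

There is one attempt and no reset: what is moved stays moved. The work goes in short steps, Python scripts to look and compute and a tool call to move; the robot and the scene stay as the last step left them, time stands still between calls to the robot, and variables do not carry over. Pictures are saved under pics/ and viewed, about 8 in all and at most 12, crops included, and the job is handed in when it is done.

Besides the shell and the picture viewer there is one more tool, called after "Emit:" as name(argument=value, ...), one argument or row to a line, values as JSON. carry_out: Moves the arm, as the interface text tells. Its arguments: {"type":"object","properties":{"delta_pos":{"type":"array"},"twist":{"type":"array"},"gripper":{"type":"number"},"force":{"type":"number"}},"required":["delta_pos","twist"]}

```bash
ls; mkdir -p pics; cat > h.py <<'E'
import numpy as np, cv2
from rig import r, optics
def cam(n,f=None):
    c=optics.read_camera(n)
    if f: cv2.imwrite(f'pics/{f}.png',c['color'])
    return c
def K(c):
    f=240/np.tan(np.radians(c['fov_y'])/2)
    return np.array([[f,0,c['cx']],[0,f,c['cy']],[0,0,1.]]),np.array([c['k1'],0,0,0,0.])
def ray(c,uv):
    k,d=K(c); p=cv2.undistortPoints(np.array(uv,float).reshape(-1,1,2),k,d).reshape(-1,2)
    R=np.array(c['R']);t=np.array(c['t']); return -R.T@t,(np.c_[p,np.ones(len(p))])@R
def onz(c,uv,z):
    o,d=ray(c,uv); z=np.broadcast_to(z,len(d)); return o+d*((z-o[2])/d[:,2])[:,None]
def proj(c,X):
    k,d=K(c); R=np.array(c['R']);t=np.array(c['t'])
    return cv2.projectPoints(np.array(X,float).reshape(-1,1,3),cv2.Rodrigues(R)[0],t,k,d)[0].reshape(-1,2)
def tri(c1,u1,c2,u2):
    o1,d1=ray(c1,[u1]);o2,d2=ray(c2,[u2]);d1=d1[0];d2=d2[0]
    s=np.linalg.lstsq(np.c_[d1,-d2],o2-o1,rcond=None)[0]
    a=o1+s[0]*d1;b=o2+s[1]*d2
    return (a+b)/2,np.linalg.norm(a-b)
E
python3 - <<'E'
from h import *
for n in ['scene','side','wrist']:
    c=cam(n,n+'0'); print(n,c['fov_y'],c['cx'],c['cy'],c['k1'],-np.array(c['R']).T@c['t'])
print(r.get_state())
E
```

```text
pics
scene 44.562174674970144 314.42484878309205 236.64474412522898 -0.1744589773422203 [ 1.22552445 -0.66995551  1.13608283]
side 55.44755536758251 321.7217571546716 236.25777765615499 0.03588706454636725 [0.465017   0.79994165 0.99476628]
wrist 69.06052860975225 318.06240952025394 238.10564368420012 -0.012327600257850947 [0.14531872 0.61213095 0.37240513]
{'clock': 0.15, 'joints': array([ 1.03752100e+00,  5.28244601e-01,  1.43360638e+00, -8.24633693e-06,
        1.18140118e+00, -1.78497508e-01]), 'qd': array([ 0.00059538, -0.00214159, -0.00468858, -0.00089188, -0.00021463,
        0.00047446]), 'tau': array([ 1.02951130e-03, -4.42748487e+01, -1.78275543e+01, -1.77303295e-04,
        5.60234577e-03, -2.65879112e-05]), 'ee_pos': array([0.21677544, 0.58555927, 0.19596391]), 'eef_rot': array([ 1.76458455e-01,  9.84307739e-01, -7.79088082e-04, -2.85529589e-04]), 'wrist_force': array([-0.97514201, -0.67538179,  0.22686766]), 'ft_torque': array([-1.72589308e-02, -4.93613928e-02, -5.39643063e-05]), 'gripper_width': 0.085314097331218}
```

View pics/scene0.png

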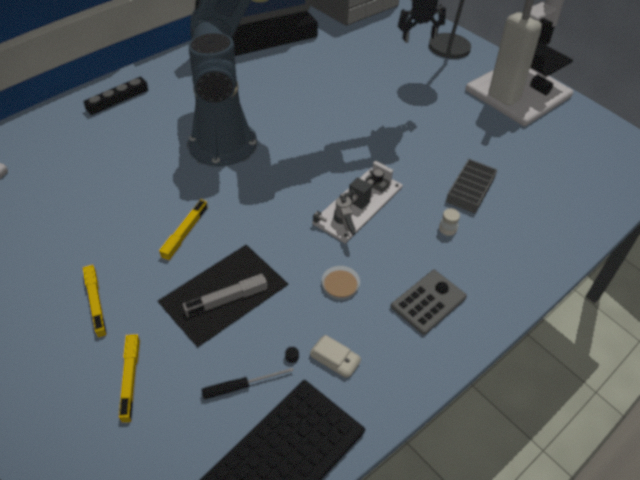

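View pics/side0.png

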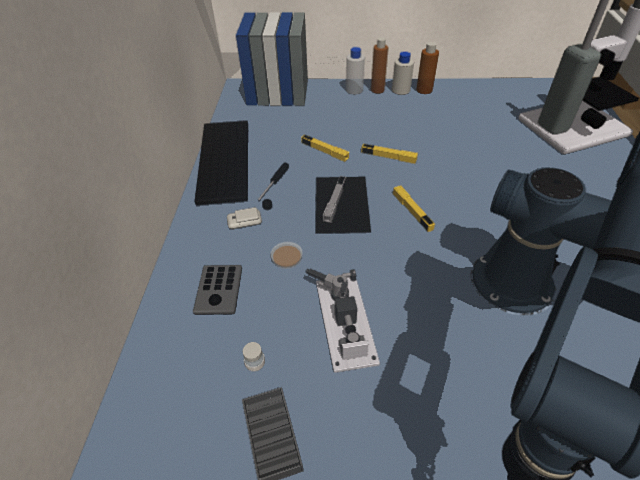

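```bash
python3 - <<'E'
import cv2
a=cv2.imread('pics/scene0.png')[150:350,150:410]; cv2.imwrite('pics/sc1.png',cv2.convertScaleAbs(cv2.resize(a,None,fx=3,fy=3,interpolation=2),alpha=1.5))
b=cv2.imread('pics/side0.png')[170:380,290:400]; b=cv2.rotate(b,cv2.ROTATE_90_COUNTERCLOCKWISE); cv2.imwrite('pics/sd1.png',cv2.convertScaleAbs(cv2.resize(b,None,fx=3.8,fy=3.8,interpolation=2),alpha=1.3))
E
```

```text
(no output)
```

View pics/sc1.png

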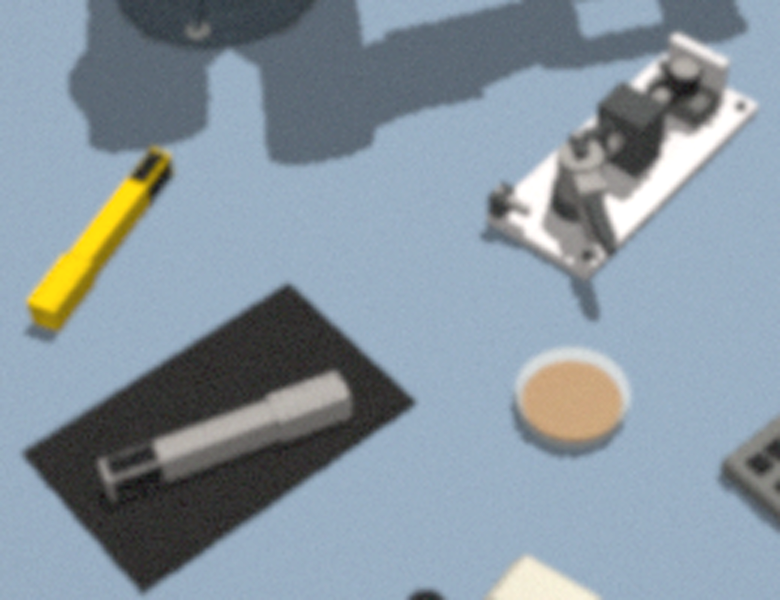

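View pics/sd1.png

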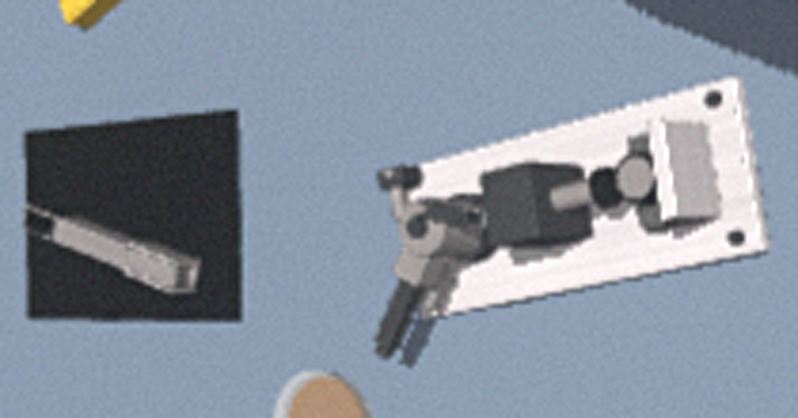

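```bash
python3 - <<'E'
from h import *
s=cam('scene');d=cam('side')
S=lambda L:[(150+x/3,150+y/3) for x,y in L]
D=lambda L:[(399-y/3.8,170+x/3.8) for x,y in L]
np.set_printoptions(precision=4,suppress=True)
print('mat S',onz(s,S([(289,285),(413,403),(144,592),(24,454)]),.004))
print('mat D',onz(d,D([(238,110),(242,320),(30,317),(26,132)]),.004))
print('barS top: mouth top corners, rear top corners',onz(s,S([(340,371),(352,391),(100,460),(106,474)]),.032))
print('barD mouth top',onz(d,D([(200,258),(190,293)]),.032))
print('plateS',onz(s,S([(757,103),(585,270),(487,220)]),.012))
print('plateD',onz(d,D([(738,77),(768,248),(425,320)]),.012))
print('hubS',onz(s,S([(583,152)]),.082),'D',onz(d,D([(420,228)]),.082))
print('tipS',onz(s,S([(608,240)]),.060),'D',onz(d,D([(384,352)]),.060))
E
```

```text
mat S [[ 0.3806 -0.1787  0.004 ]
 [ 0.5447 -0.173   0.004 ]
 [ 0.5579 -0.4364  0.004 ]
 [ 0.3924 -0.4441  0.004 ]]
mat D [[ 0.378  -0.1719  0.004 ]
 [ 0.5451 -0.164   0.004 ]
 [ 0.5561 -0.4315  0.004 ]
 [ 0.3891 -0.4397  0.004 ]]
barS top: mouth top corners, rear top corners [[ 0.5003 -0.2111  0.032 ]
 [ 0.5222 -0.2154  0.032 ]
 [ 0.4546 -0.406   0.032 ]
 [ 0.4686 -0.4092  0.032 ]]
barD mouth top [[ 0.4961 -0.1843  0.032 ]
 [ 0.5243 -0.1951  0.032 ]]
plateS [[ 0.4765  0.2849  0.012 ]
 [ 0.5302  0.023   0.012 ]
 [ 0.4336 -0.0053  0.012 ]]
plateD [[0.3729 0.267  0.012 ]
 [0.4777 0.2902 0.012 ]
 [0.5351 0.027  0.012 ]]
hubS [[0.4733 0.0662 0.082 ]] D [[0.4689 0.0763 0.082 ]]
tipS [[0.5473 0.0299 0.06  ]] D [[0.5559 0.0291 0.06  ]]
```

```bash
cat >> h.py <<'E'
from scipy.spatial.transform import Rotation as Ro
np.set_printoptions(precision=4,suppress=True)
def down(yaw):
    x=np.array([np.cos(yaw),np.sin(yaw),0]);z=np.array([0,0,-1.]);return Ro.from_matrix(np.c_[x,np.cross(z,x),z])
def plan(T,ref=None):
    "T: list of x,y,z,yaw_deg -> units relative to current pose"
    s=r.get_state(); p,q=(s['ee_pos'],Ro.from_quat(s['eef_rot'])) if ref is None else (np.array(ref[:3]),down(np.radians(ref[3])))
    for t in T:
        print(t,'dp',np.round(q.inv().apply(np.array(t[:3])-p)/.06,3).tolist(),'tw',np.round((q.inv()*down(np.radians(t[3]))).as_rotvec(degrees=True)/8,3).tolist())
def st():
    s=r.get_state();m=Ro.from_quat(s['eef_rot']).as_matrix()
    print('t',round(s['clock'],2),'p',s['ee_pos'],'yaw',round(np.degrees(np.arctan2(m[1,0],m[0,0])),2),'tilt',m[:2,2],'F',s['wrist_force'],'M',s['ft_torque'],'w',round(s['gripper_width'],4),'j',s['joints'])
E
python3 - <<'E'
from h import *
plan([(0.5,0.3,.2,110),(0.487,-0.31,0.2,75)])
E
```

```text
(0.5, 0.3, 0.2, 110) dp [-6.079, -2.827, -0.061] tw [-0.007, 0.002, 6.209]
(0.487, -0.31, 0.2, 75) dp [-9.407, -12.436, -0.052] tw [-0.007, 0.004, 10.584]
```

Emit:
carry_out(
  delta_pos=[
    [-6.08,-2.83,0],
    [-6.08,-2.83,0],
    [-6.08,-2.83,0],
    [-6.08,-2.83,0],
    [-6.08,-2.83,0],
    [-6.08,-2.83,0],
    [-9.41,-12.44,0],
    [-9.41,-12.44,0],
    [-9.41,-12.44,0],
    [-9.41,-12.44,0],
    [-9.41,-12.44,0],
    [-9.41,-12.44,0],
    [-9.41,-12.44,0],
    [-9.41,-12.44,0],
    [-9.41,-12.44,0],
    [-9.41,-12.44,0],
    [-9.41,-12.44,0],
    [-9.41,-12.44,0],
    [-9.41,-12.44,0],
    [-9.41,-12.44,0],
  ],
  twist=[
    [0,0,6.2],
    [0,0,6.2],
    [0,0,6.2],
    [0,0,6.2],
    [0,0,6.2],
    [0,0,6.2],
    [0,0,10.58],
    [0,0,10.58],
    [0,0,10.58],
    [0,0,10.58],
    [0,0,10.58],
    [0,0,10.58],
    [0,0,10.58],
    [0,0,10.58],
    [0,0,10.58],
    [0,0,10.58],
    [0,0,10.58],
    [0,0,10.58],
    [0,0,10.58],
    [0,0,10.58],
  ],
)

```text
clock: 2.75
ee_pos: [0.4873, -0.3083, 0.1969]
eef_rot: [0.793, 0.61, 0.0, -0.0]
wrist_force: [-0.3, -0.3, -0.4]
gripper_width: 0.0855
```

```bash
python3 - <<'E'
from h import *
st(); c=cam('wrist','w1')
g=cv2.cvtColor(c['color'],cv2.COLOR_BGR2GRAY)
st()
E
```

```text
t 2.75 p [ 0.4873 -0.3083  0.1969] yaw 75.14 tilt [-0.0002  0.0004] F [-0.2854 -0.317  -0.4349] M [-0.0236  0.0104  0.0149] w 0.0855 j [-0.7579  0.4623  1.5559  0.0001  1.1239 -0.4987]
t 2.8 p [ 0.4874 -0.3086  0.1969] yaw 75.14 tilt [-0.0001  0.0002] F [-0.499   0.003   0.0065] M [0.0643 0.0109 0.005 ] w 0.0857 j [-0.7581  0.4624  1.5556  0.0001  1.1239 -0.4987]
```

View pics/w1.png

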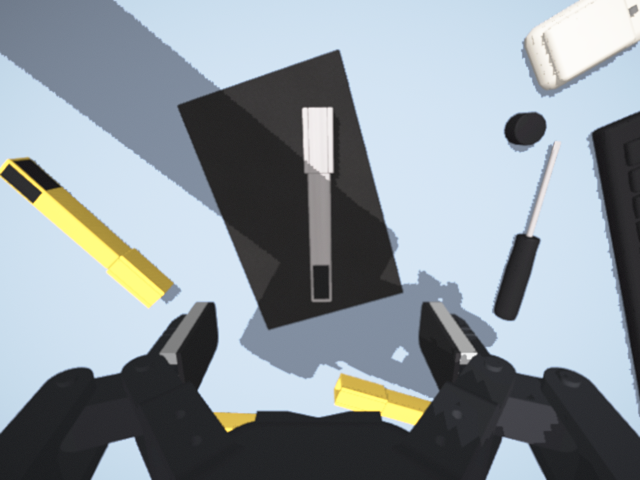

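```bash
cat > bar.py <<'E'
from h import *
def barpose(c,mask,ztop):
    "mouth/rear mid of top face from minAreaRect of the bar's top"
    n,l,s,_=cv2.connectedComponentsWithStats(mask); i=1+np.argmax(s[1:,4])
    pts=np.argwhere(l==i)[:,::-1]
    X=onz(c,pts,ztop)[:,:2]; 
    return X,s[i]
E
python3 - <<'E'
from bar import *
c=cam('wrist'); im=c['color']; hsv=cv2.cvtColor(im,cv2.COLOR_BGR2HSV)
m=((im.max(2)>95)&(hsv[...,1]<60)).astype(np.uint8); k=np.zeros_like(m);k[98:310,290:345]=1;m&=k
X,s=barpose(c,m,.032);print(s)
(cx,cy),(w,h),a=cv2.minAreaRect((X*1000).astype(np.float32));print('rect',cx,cy,w,h,a)
# edges of the socket
P=onz(c,[(302.5,107),(333,108),(312,301.5),(331,301),(321.5,301),(318,107)],.032);print(P)
for y in (120,150,200,240,290):
    xs=np.where(m[y]>0)[0];print(y,xs.min(),xs.max(),onz(c,[(xs.min()-.5,y),(xs.max()+.5,y)],.032)[:,:2].ravel())
M=onz(c,[(338.5,50),(402,291),(269,328),(179,105)],.004);print('mat',M,M.mean(0),-np.array(c['R']).T@c['t'],np.array(c['R'])[2])
E
```

```text
[ 301  106   33  196 4296]
rect 488.15625 -312.33197021484375 199.43600463867188 29.567581176757812 76.35874938964844
[[ 0.4989 -0.213   0.032 ]
 [ 0.5258 -0.221   0.032 ]
 [ 0.4555 -0.4073  0.032 ]
 [ 0.4756 -0.412   0.032 ]
 [ 0.4656 -0.4093  0.032 ]
 [ 0.5127 -0.2166  0.032 ]]
120 301 332 [ 0.4941 -0.2235  0.5228 -0.2311]
150 302 333 [ 0.4877 -0.2498  0.5171 -0.2576]
200 308 329 [ 0.4804 -0.2978  0.5015 -0.3034]
240 309 330 [ 0.4704 -0.3383  0.4922 -0.3441]
290 311 330 [ 0.4575 -0.3935  0.4783 -0.399 ]
mat [[ 0.545  -0.1708  0.004 ]
 [ 0.5563 -0.4352  0.004 ]
 [ 0.3914 -0.4427  0.004 ]
 [ 0.3799 -0.1778  0.004 ]] [ 0.4681 -0.3066  0.004 ] [ 0.5084 -0.2342  0.3735] [-0.0783 -0.2921 -0.9532]
```

```bash
python3 - <<'E'
from h import *
plan([(0.489,-0.313,.06,76.3),(0.489,-0.313,0.008,76.3)])
E
```

```text
(0.489, -0.313, 0.06, 76.3) dp [-0.061, 0.043, 2.282] tw [-0.0, -0.0, -0.146]
(0.489, -0.313, 0.008, 76.3) dp [-0.061, 0.043, 3.149] tw [-0.0, -0.0, -0.146]
```

Emit:
carry_out(
  delta_pos=[
    [-0.06,0.04,1.0],
    [-0.06,0.04,2.0],
    [-0.06,0.04,2.6],
    [-0.06,0.04,3.0],
    [-0.06,0.04,3.15],
    [-0.06,0.04,3.15],
    [-0.06,0.04,3.15],
  ],
  twist=[
    [0,0,-0.15],
    [0,0,-0.15],
    [0,0,-0.15],
    [0,0,-0.15],
    [0,0,-0.15],
    [0,0,-0.15],
    [0,0,-0.15],
  ],
)

```text
clock: 3.72
ee_pos: [0.4895, -0.3147, 0.0089]
eef_rot: [0.787, 0.617, 0.0, 0.001]
wrist_force: [0.2, -0.3, -0.1]
gripper_width: 0.0853
```

Emit:
carry_out(
  delta_pos=[
    [0,0,0],
    [0,0,0],
    [0,0,0],
    [0,0,0],
    [0,0,0],
    [0,0,0],
    [0,0,0],
    [0,0,0],
  ],
  twist=[
    [0,0,0],
    [0,0,0],
    [0,0,0],
    [0,0,0],
    [0,0,0],
    [0,0,0],
    [0,0,0],
    [0,0,0],
  ],
  gripper=255,
  force=90,
)

```text
clock: 4.72
ee_pos: [0.4886, -0.314, 0.0077]
eef_rot: [0.787, 0.617, -0.0, -0.0]
wrist_force: [0.2, 0.3, 0.0]
gripper_width: -0.0002
```

```bash
python3 - <<'E'
from h import *
st()
plan([(0.489,-0.313,.11,76.3),(0.705,-0.048,.11,153),(0.705,-0.048,.049,153)])
E
```

```text
t 4.72 p [ 0.4886 -0.314   0.0077] yaw 76.23 tilt [-0.0001  0.0001] F [0.2135 0.3065 0.0446] M [-0.0362  0.0273 -0.0098] w -0.0002 j [-0.7636  0.7404  1.6785 -0.      0.7227 -0.5233]
(0.489, -0.313, 0.11, 76.3) dp [0.019, 0.002, -1.705] tw [-0.001, -0.0, -0.008]
(0.705, -0.048, 0.11, 153) dp [5.165, 2.448, -1.705] tw [-0.0, -0.001, -9.596]
(0.705, -0.048, 0.049, 153) dp [5.165, 2.448, -0.689] tw [-0.0, -0.001, -9.596]
```

```bash
python3 - <<'E'
from h import *
a=cam('wrist')['color'];b=cam('side')['color'][120:300,250:450];s=cam('scene')['color'][200:380,120:320]
b=cv2.resize(b,(400,360));s=cv2.resize(s,(400,360))
o=np.vstack([np.hstack([b,s])]);o=np.vstack([o,np.hstack([cv2.resize(a,(320,240)),np.zeros((240,480,3),np.uint8)])]);cv2.imwrite('pics/chk.png',o)
E
```

```text
(no output)
```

View pics/chk.png

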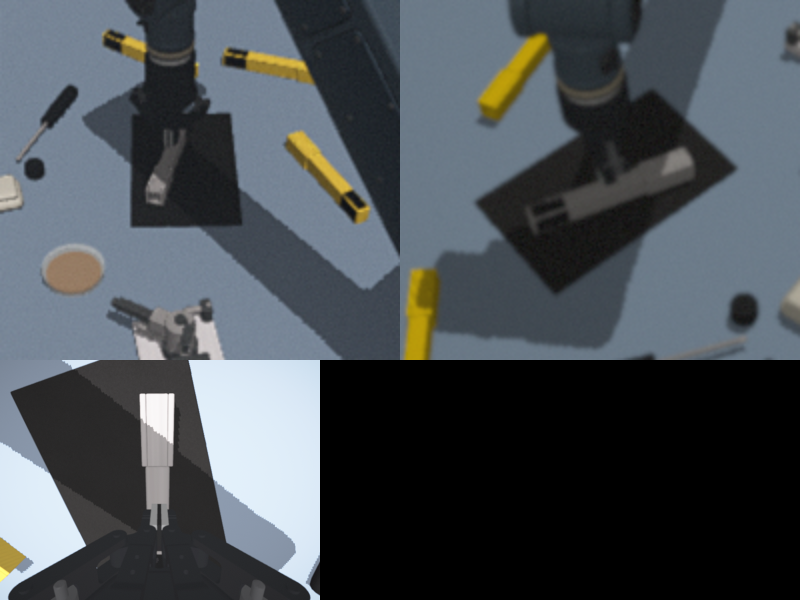

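```bash
python3 - <<'E'
from h import *
c=cam('wrist');cv2.imwrite('pics/wz.png',cv2.resize(c['color'][190:470,200:440],None,fx=2.1,fy=2.1,interpolation=2))
st(); p=r.get_state()['ee_pos']; print(proj(c,[p,p+[0,0,.019],(.489,-.313,.032),(.5125,-.217,.032)]))
E
```

```text
t 4.92 p [ 0.4886 -0.3141  0.0077] yaw 76.23 tilt [0. 0.] F [-0.1782 -0.0423  0.0612] M [-0.0549 -0.0056 -0.0236] w -0.0002 j [-0.7636  0.7404  1.6785  0.      0.7227 -0.5233]
[[316.0211 274.8844]
 [315.7772 290.2687]
 [315.9459 293.0033]
 [315.5982  67.7155]]
```

View pics/wz.png

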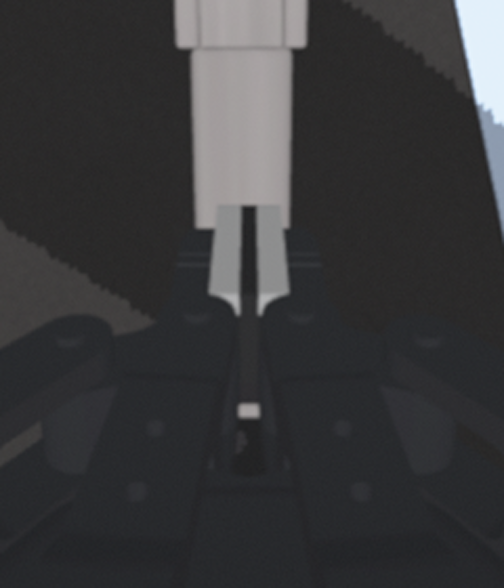

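```bash
python3 - <<'E'
from h import *
p=r.get_state()['ee_pos'];o=[]
for n,y,x in (('side',150,290),('scene',240,170)):
    c=cam(n);q=proj(c,[p,p+[0,0,.024],p+[0,0,.073]]);print(n,q)
    a=cv2.resize(c['color'][y:y+75,x:x+100],None,fx=4,fy=4,interpolation=2)
    a=cv2.convertScaleAbs(a,alpha=1.8)
    o+=[a.copy()]
    for (u,v),col in zip(q,((0,0,255),(0,255,0),(255,0,0))): cv2.drawMarker(a,(int((u-x+.5)*4),int((v-y+.5)*4)),col,0,12,1)
    o+=[a]
cv2.imwrite('pics/z2.png',np.vstack([np.hstack(o[:2]),np.hstack(o[2:])]))
E
```

```text
side [[334.4864 200.0523]
 [334.4866 194.4342]
 [334.4873 182.5378]]
scene [[225.7306 298.5727]
 [224.6597 292.5944]
 [222.392  279.8637]]
```

View pics/z2.png

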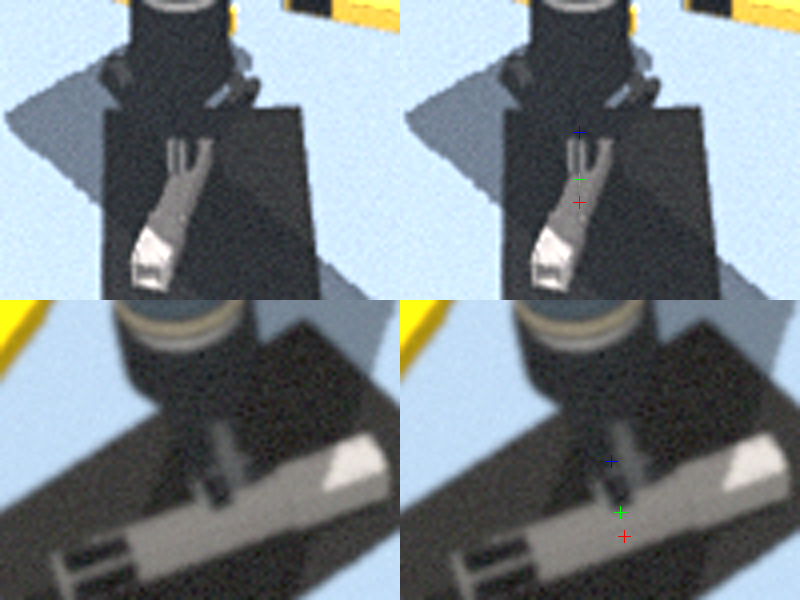

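```bash
python3 - <<'E'
from h import *
s=cam('scene');d=cam('side')
print(tri(s,(227,290),d,(337.5,193.2)))
print(tri(s,(227.5,291),d,(334.5,193.2)))
# wrist: direction check of tips row 287.6
w=cam('wrist');p=r.get_state()['ee_pos']
m=Ro.from_quat(r.get_state()['eef_rot']).as_matrix()
for h in (0,.01,.02,.03,.04): print(h,proj(w,[p+m@[.011,0,-h],p+m@[.011,.003,-h]]).ravel())
c=-np.array(w['R']).T@w['t'];print('cam in tool',m.T@(c-p), m.T@np.array(w['R'])[2])
E
```

```text
(array([ 0.4835, -0.3088,  0.0374]), np.float64(0.011101490551681633))
(array([ 0.4907, -0.3094,  0.0389]), np.float64(0.005465837398895659))
0 [315.9604 256.0761 321.5171 256.0808]
0.01 [315.8335 262.9362 321.6863 262.9412]
0.02 [315.6924 270.5681 321.8745 270.5734]
0.03 [315.5344 279.1096 322.085  279.1153]
0.04 [315.3565 288.7329 322.3222 288.739 ]
cam in tool [ 0.0772  0.0012 -0.1766] [-0.3026 -0.0005  0.9531]
```

Emit:
carry_out(
  delta_pos=[
    [0,0,0],
    [0,0,0],
    [0,0,0],
    [0,0,0],
    [0,0,0],
    [0,0,0],
    [0,0,0.1],
    [0,0,0.2],
    [0,0,0.3],
    [0,0,0.4],
    [0,0,0.4],
    [0,0,0.4],
  ],
  twist=[
    [0,0,0],
    [0,0,0],
    [0,0,0],
    [0,0,0],
    [0,0,0],
    [0,0,0],
    [0,0,0],
    [0,0,0],
    [0,0,0],
    [0,0,0],
    [0,0,0],
    [0,0,0],
  ],
  gripper=0,
)

```text
clock: 6.68
ee_pos: [0.4887, -0.3141, -0.0163]
eef_rot: [0.787, 0.617, -0.0, 0.0]
wrist_force: [-0.7, -0.6, 0.2]
gripper_width: 0.0851
```

Emit:
carry_out(
  delta_pos=[
    [0,0,0],
    [0,0,0],
    [0,0,0],
    [0,0,0],
    [0,0,0],
    [0,0,0],
    [0,0,0],
  ],
  twist=[
    [0,0,0],
    [0,0,0],
    [0,0,0],
    [0,0,0],
    [0,0,0],
    [0,0,0],
    [0,0,0],
  ],
  gripper=255,
  force=90,
)

```text
clock: 7.55
ee_pos: [0.4882, -0.3139, -0.0158]
eef_rot: [0.787, 0.617, -0.0, -0.0]
wrist_force: [-1.7, 0.4, 5.4]
gripper_width: 0.0194
```

```bash
python3 - <<'E'
from h import *
st()
a=cam('wrist')['color'];b=cam('side')['color'][150:225,290:390];s=cam('scene')['color'][240:315,170:270]
f=lambda x:cv2.convertScaleAbs(cv2.resize(x,(400,300),interpolation=2),alpha=1.8)
cv2.imwrite('pics/g2.png',np.vstack([np.hstack([f(b),f(s)]),np.hstack([cv2.resize(a,(400,300)),cv2.resize(a[190:430,160:480],(400,300))])]))
E
```

```text
t 7.55 p [ 0.4882 -0.3139 -0.0158] yaw 76.25 tilt [-0.0007  0.0003] F [-1.7009  0.4451  5.4158] M [0.1496 0.2409 0.0615] w 0.0194 j [-0.7636  0.7798  1.6847 -0.0004  0.6778 -0.5233]
```

View pics/g2.png

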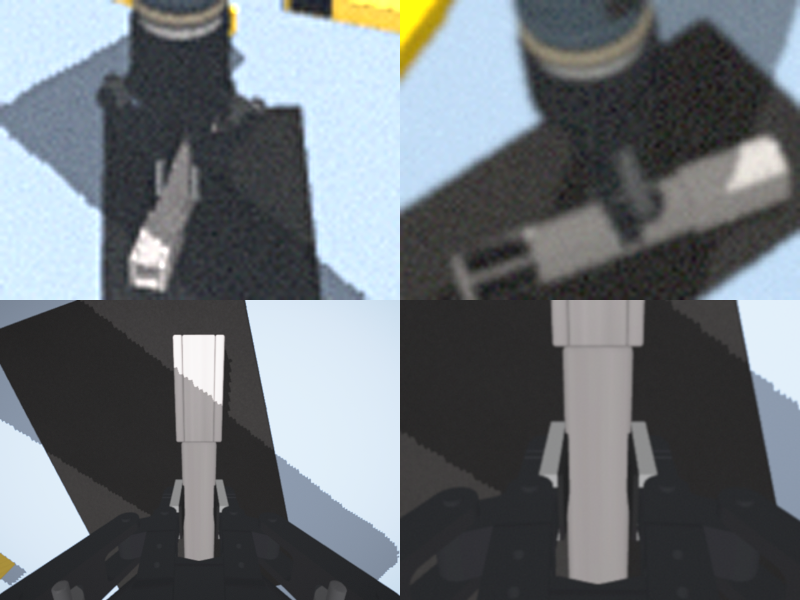

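```bash
python3 - <<'E'
from h import *
plan([(0.489,-0.313,.09,76.3),(0.682,-0.036,.06,153)])
E
```

```text
(0.489, -0.313, 0.09, 76.3) dp [0.018, 0.008, -1.763] tw [-0.005, -0.001, -0.007]
(0.682, -0.036, 0.06, 153) dp [5.267, 2.035, -1.264] tw [-0.004, -0.004, -9.594]
```

Emit:
carry_out(
  delta_pos=[
    [0,0,-0.2],
    [0,0,-0.6],
    [0,0,-1.2],
    [0,0,-1.76],
    [1,0.4,-1.76],
    [2,0.8,-1.76],
    [3,1.2,-1.76],
    [4,1.6,-1.76],
    [4.8,1.9,-1.76],
    [5.27,2.04,-1.76],
    [5.27,2.04,-1.5],
    [5.27,2.04,-1.26],
    [5.27,2.04,-1.26],
    [5.27,2.04,-1.26],
    [5.27,2.04,-1.26],
  ],
  twist=[
    [0,0,0],
    [0,0,0],
    [0,0,0],
    [0,0,0],
    [0,0,-1.2],
    [0,0,-2.4],
    [0,0,-3.6],
    [0,0,-4.8],
    [0,0,-6],
    [0,0,-7.2],
    [0,0,-8.4],
    [0,0,-9.6],
    [0,0,-9.6],
    [0,0,-9.6],
    [0,0,-9.6],
  ],
  gripper=255,
  force=110,
)

```text
clock: 9.57
ee_pos: [0.6833, -0.0364, 0.0602]
eef_rot: [0.234, 0.972, 0.0, 0.001]
wrist_force: [0.7, 0.6, -3.0]
gripper_width: 0.0193
```

```bash
python3 - <<'E'
from h import *
st()
cam('wrist','w3');st()
E
```

```text
t 9.57 p [ 0.6833 -0.0364  0.0602] yaw 152.94 tilt [ 0.0014 -0.0003] F [ 0.7175  0.6378 -3.0099] M [-0.001   0.0076  0.0152] w 0.0193 j [-0.2162  0.7635  1.3775  0.0001  0.9991 -1.3147]
t 9.62 p [ 0.6833 -0.0364  0.0602] yaw 152.95 tilt [ 0.0014 -0.0003] F [ 0.3756  0.0609 -2.2116] M [ 0.0493 -0.033   0.0174] w 0.019 j [-0.2162  0.7635  1.3776  0.0001  0.9991 -1.315 ]
```

View pics/w3.png

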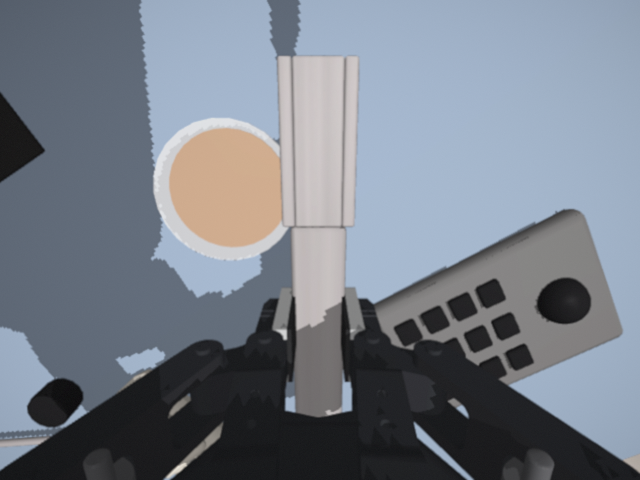

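```bash
python3 - <<'E'
from h import *
plan([(0.566,-0.044,.08,153)])
E
```

```text
(0.566, -0.044, 0.08, 153) dp [1.683, -1.001, -0.333] tw [0.003, 0.01, -0.006]
```

Emit:
carry_out(
  delta_pos=[
    [0,-0.5,-0.33],
    [0.6,-1,-0.33],
    [1.2,-1,-0.33],
    [1.68,-1,-0.33],
    [1.68,-1,-0.33],
    [1.68,-1,-0.33],
    [1.68,-1,-0.33],
  ],
  twist=[
    [0,0,0],
    [0,0,0],
    [0,0,0],
    [0,0,0],
    [0,0,0],
    [0,0,0],
    [0,0,0],
  ],
)

```text
clock: 10.5
ee_pos: [0.5674, -0.0446, 0.0796]
eef_rot: [0.233, 0.972, -0.0, 0.001]
wrist_force: [0.1, -0.2, -4.4]
gripper_width: 0.0191
```

```bash
python3 - <<'E'
from h import *
import pickle
st()
c=cam('wrist','w4');pickle.dump((c,r.get_state()),open('w4.pkl','wb'))
a=c['color']
cv2.imwrite('pics/w4b.png',cv2.resize(a[0:420,80:640],None,fx=1.42,fy=1.42,interpolation=2))
E
```

```text
t 10.5 p [ 0.5674 -0.0446  0.0796] yaw 153.0 tilt [ 0.0024 -0.0007] F [ 0.1203 -0.1957 -4.3832] M [0.027  0.0038 0.0014] w 0.0191 j [-0.2747  0.6131  1.6784 -0.0001  0.8475 -1.3742]
```

View pics/w4b.png

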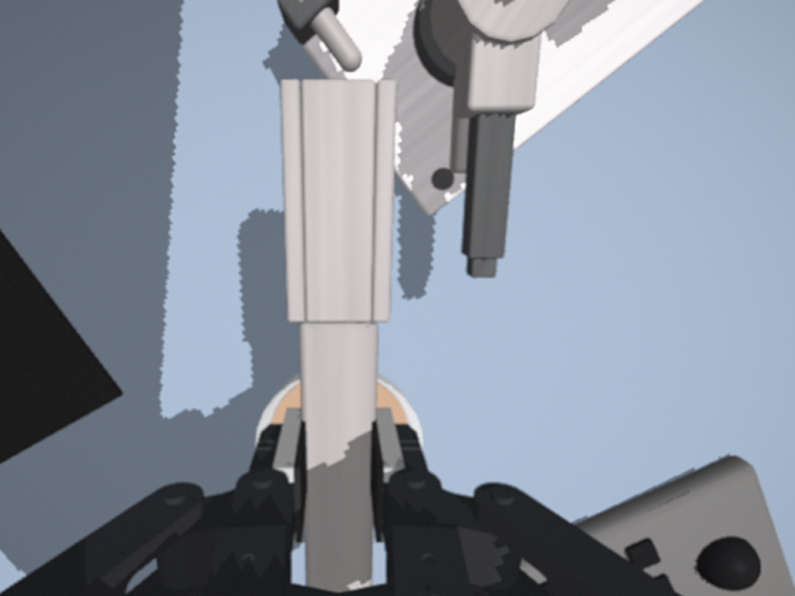

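```bash
python3 - <<'E'
from h import *
g=cv2.cvtColor(cv2.imread('pics/w4.png'),cv2.COLOR_BGR2GRAY)
for v in (90,105,120,140,160,172): print(v,g[v-1:v+2,400:448].mean(0).astype(int).tolist())
print('hollow');
for v in (70,120,200): print(v,g[v-1:v+2,274:366].mean(0).astype(int).tolist())
print('mouth col',g[48:66,318].tolist(),'step',g[218:236,300].tolist(),'tip col',g[172:202,419].tolist(),'should',g[66:90,430].tolist())
for v in (30,50,65): print(v,g[v,400:470].tolist())
E
```

```text
90 [85, 88, 99, 110, 117, 122, 124, 125, 122, 105, 71, 47, 43, 44, 44, 51, 72, 91, 101, 104, 103, 103, 102, 102, 102, 100, 99, 99, 99, 99, 100, 101, 101, 101, 102, 101, 102, 101, 101, 101, 99, 105, 172, 247, 251, 249, 249, 249]
105 [87, 98, 108, 116, 120, 123, 125, 122, 107, 74, 48, 43, 43, 43, 51, 71, 91, 101, 103, 104, 103, 103, 102, 102, 100, 98, 98, 99, 100, 100, 101, 101, 101, 102, 102, 102, 102, 102, 101, 99, 107, 145, 183, 189, 186, 183, 184, 185]
120 [96, 101, 106, 110, 110, 110, 109, 97, 72, 48, 42, 44, 42, 50, 71, 90, 101, 103, 103, 103, 102, 101, 100, 100, 99, 98, 99, 100, 99, 100, 101, 102, 103, 102, 102, 101, 101, 99, 97, 110, 152, 179, 186, 186, 186, 185, 186, 186]
140 [186, 186, 187, 187, 188, 183, 154, 101, 54, 41, 43, 45, 57, 76, 93, 101, 101, 102, 102, 101, 101, 100, 100, 98, 98, 99, 100, 100, 100, 102, 101, 101, 100, 101, 101, 100, 97, 106, 142, 175, 186, 186, 186, 186, 187, 186, 187, 185]
160 [188, 187, 188, 188, 182, 145, 84, 46, 41, 43, 46, 63, 82, 96, 100, 101, 100, 99, 100, 98, 97, 98, 97, 98, 99, 100, 100, 101, 100, 101, 100, 100, 99, 99, 97, 100, 126, 167, 1
[... 2451 characters left out ...]
8, 249, 247]
50 [63, 76, 80, 82, 81, 80, 78, 79, 80, 84, 99, 131, 160, 184, 198, 206, 208, 207, 206, 206, 205, 205, 205, 205, 205, 203, 204, 205, 205, 206, 207, 205, 205, 204, 204, 203, 201, 199, 198, 198, 198, 198, 199, 198, 199, 197, 197, 197, 196, 194, 194, 193, 193, 194, 194, 196, 194, 188, 200, 232, 249, 250, 250, 250, 250, 250, 250, 250, 250, 250]
65 [88, 79, 81, 81, 82, 80, 79, 80, 84, 100, 133, 162, 182, 197, 205, 206, 206, 205, 205, 205, 204, 204, 203, 202, 202, 204, 204, 205, 205, 206, 205, 205, 203, 204, 201, 200, 198, 197, 197, 197, 198, 199, 199, 198, 197, 197, 196, 195, 194, 193, 192, 194, 194, 195, 195, 194, 195, 224, 246, 249, 248, 248, 248, 249, 249, 249, 250, 250, 250, 251]
```

```bash
cat > lev.py <<'E'
from h import *
import pickle
c,s=pickle.load(open('w4.pkl','rb'))
p=s['ee_pos'];m=Ro.from_quat(s['eef_rot']).as_matrix()
V=[90,105,120,140,160,172];L=[416,415,414,412.7,411.5,410.6];Rr=[441.6,441,439.9,438.2,436.5,435.5]
l=onz(c,list(zip(L,V)),.0645)[:,:2];q=onz(c,list(zip(Rr,V)),.0645)[:,:2]
def line(P):
    mu=P.mean(0);d=np.linalg.svd(P-mu)[2][0];return mu,d*np.sign(d[0])
ml,dl=line(l);mr,dr=line(q)
print('ang',[np.degrees(np.arctan2(d[1],d[0])) for d in (dl,dr)])
d=dl+dr;d/=np.linalg.norm(d);n=np.array([-d[1],d[0]])
print('width',n@(mr-ml));mid=(ml+mr)/2
tip=onz(c,[(419,195.3)],.063)[0,:2];sh=onz(c,[(430,76)],.070)[0,:2]
mm=mid@n; tipc=d*(tip@d)+n*mm; shc=d*(sh@d)
print('tip-shoulder',(tip-sh)@d);hinge=d*(tip@d-.1)+n*mm
print('hinge',hinge,'from shoulder',d*(sh@d-.04)+n*mm,'tip',tipc,'dir',np.degrees(np.arctan2(d[1],d[0])))
# bar in tool
for zt in (.042,.048,.054):
    P=onz(c,[(277,70),(358.5,70),(279,120),(357.5,120),(281.5,200),(354,200),(318,55.5),(318,226.5)],p[2]+zt)
    Q=(P-p)@m;print(zt,(Q*1000).round(1)[:,:2].tolist())
E
python3 lev.py
```

```text
ang [np.float64(-26.21037301838423), np.float64(-25.696064853175233)]
width 0.013438463774068418
tip-shoulder 0.06033856502007423
hinge [0.4677 0.0687] from shoulder [0.4674 0.0688] tip [0.5576 0.0249] dir -25.953218935779734
0.042 [[95.4, -14.4], [95.4, 14.3], [78.7, -14.2], [78.7, 14.5], [49.0, -14.2], [49.0, 14.2], [100.0, 0.1], [38.2, 0.1]]
0.048 [[94.5, -13.7], [94.6, 13.7], [78.6, -13.6], [78.6, 13.9], [50.2, -13.6], [50.2, 13.5], [99.0, 0.1], [39.9, 0.1]]
0.054 [[93.7, -13.1], [93.7, 13.0], [78.5, -12.9], [78.5, 13.2], [51.4, -12.9], [51.4, 12.9], [97.9, 0.1], [41.6, 0.1]]
```

```bash
python3 - <<'E'
from h import *
st()
H=np.array([.4677,.0687]);d=np.array([np.cos(np.radians(-26)),np.sin(np.radians(-26))])
f=lambda R,z:(*(H+R*d).round(4),z,154.)
plan([f(.24,.08),f(.24,.025),f(.215,.025),f(.143,.025)])
E
```

```text
t 10.55 p [ 0.567  -0.0445  0.0794] yaw 153.0 tilt [ 0.0018 -0.0005] F [-0.0091  0.1795 -2.5978] M [-0.016   0.0026  0.0145] w 0.0192 j [-0.2746  0.6133  1.6788 -0.      0.8476 -1.3743]
(np.float64(0.6834), np.float64(-0.0365), 0.08, 154.0) dp [-1.668, 0.999, -0.007] tw [0.002, 0.013, -0.124]
(np.float64(0.6834), np.float64(-0.0365), 0.025, 154.0) dp [-1.666, 0.998, 0.91] tw [0.002, 0.013, -0.124]
(np.float64(0.6609), np.float64(-0.0255), 0.025, 154.0) dp [-1.249, 0.991, 0.909] tw [0.002, 0.013, -0.124]
(np.float64(0.5962), np.float64(0.006), 0.025, 154.0) dp [-0.049, 0.97, 0.907] tw [0.002, 0.013, -0.124]
```

Emit:
carry_out(
  delta_pos=[
    [-0.8,0,0],
    [-1.67,0.2,0],
    [-1.67,1.0,0],
    [-1.67,1.0,0.3],
    [-1.67,1.0,0.6],
    [-1.67,1.0,0.91],
    [-1.67,1.0,0.91],
    [-1.67,1.0,0.91],
    [-1.67,1.0,0.91],
  ],
  twist=[
    [0,0,0],
    [0,0,-0.12],
    [0,0,-0.12],
    [0,0,-0.12],
    [0,0,-0.12],
    [0,0,-0.12],
    [0,0,-0.12],
    [0,0,-0.12],
    [0,0,-0.12],
  ],
)

```text
clock: 11.68
ee_pos: [0.683, -0.0363, 0.0255]
eef_rot: [0.225, 0.974, -0.0, 0.001]
wrist_force: [0.7, -0.4, -4.1]
gripper_width: 0.0191
```

```bash
python3 - <<'E'
from h import *
st()
H=np.array([.4677,.0687]);d=np.array([np.cos(np.radians(-26)),np.sin(np.radians(-26))])
f=lambda R,z:(*(H+R*d).round(4),z,154.)
plan([f(.215,.025),f(.143,.025)])
c=cam('wrist');im=c['color'];g=cv2.cvtColor(im,cv2.COLOR_BGR2GRAY)
s=r.get_state();p=s['ee_pos'];m=Ro.from_quat(s['eef_rot']).as_matrix()
z=.065
for a in (.092,.1,.13):
  print(a,proj(c,[(*(H+a*d),.065)]))
for v in (10,25): print(v,g[v-1:v+2,280:360].mean(0).astype(int).tolist())
E
```

```text
t 11.68 p [ 0.683  -0.0363  0.0255] yaw 153.97 tilt [ 0.0019 -0.0004] F [ 0.6635 -0.396  -4.1097] M [ 0.0123  0.0072 -0.0241] w 0.0191 j [-0.2161  0.8089  1.3934 -0.      0.9374 -1.3326]
(np.float64(0.6609), np.float64(-0.0255), 0.025, 154.0) dp [0.41, 0.0, 0.007] tw [0.003, 0.014, -0.004]
(np.float64(0.5962), np.float64(0.006), 0.025, 154.0) dp [1.609, -0.001, 0.005] tw [0.003, 0.014, -0.004]
0.092 [[ 317.9473 -107.3195]]
0.1 [[317.9471 -76.8656]]
0.13 [[317.9468  27.7009]]
10 [99, 99, 99, 99, 100, 98, 99, 100, 99, 100, 99, 99, 99, 99, 99, 99, 99, 99, 98, 99, 112, 138, 161, 167, 167, 167, 167, 166, 167, 167, 167, 167, 167, 167, 167, 167, 167, 166, 167, 166, 167, 167, 167, 167, 167, 167, 167, 167, 166, 167, 167, 166, 167, 167, 167, 167, 167, 167, 167, 167, 167, 167, 167, 167, 167, 167, 167, 167, 167, 166, 166, 167, 166, 166, 167, 166, 167, 166, 166, 167]
25 [100, 99, 100, 100, 100, 100, 100, 100, 100, 100, 100, 100, 100, 100, 99, 101, 108, 125, 149, 166, 168, 168, 168, 168, 168, 168, 169, 169, 169, 168, 168, 169, 168, 168, 169, 168, 168, 168, 169, 168, 168, 168, 168, 168, 168, 168, 168, 169, 168, 169, 168, 168, 168, 168, 168, 168, 168, 168, 168, 169, 168, 168, 169, 168, 168, 169, 168, 168, 168, 168, 168, 169, 168, 168, 168, 168, 168, 168, 168, 168]
```

Advance in two stages, checking the force after the tip enters.

Emit:
carry_out(
  delta_pos=[
    [0.2,0,0],
    [0.4,0,0],
    [0.55,0,0],
    [0.65,0,0],
    [0.75,0,0],
    [0.85,0,0],
    [0.85,0,0],
  ],
  twist=[
    [0,0,0],
    [0,0,0],
    [0,0,0],
    [0,0,0],
    [0,0,0],
    [0,0,0],
    [0,0,0],
  ],
)

```text
clock: 12.6
ee_pos: [0.6358, -0.0132, 0.0244]
eef_rot: [0.225, 0.974, -0.0, -0.0]
wrist_force: [0.4, 0.4, -3.1]
gripper_width: 0.0188
```

```bash
python3 - <<'E'
from h import *
st()
E
```

```text
t 12.6 p [ 0.6358 -0.0132  0.0244] yaw 154.0 tilt [-0.0007  0.0001] F [ 0.4112  0.371  -3.1289] M [-0.0298  0.0367  0.0299] w 0.0188 j [-0.1962  0.7629  1.5254 -0.      0.854  -1.3132]
```

Emit:
carry_out(
  delta_pos=[
    [0.15,0,0],
    [0.3,0,0],
    [0.45,0,0],
    [0.55,0,0],
    [0.65,0,0],
    [0.73,0,0],
    [0.73,0,0],
    [0.73,0,0],
  ],
  twist=[
    [0,0,0],
    [0,0,0],
    [0,0,0],
    [0,0,0],
    [0,0,0],
    [0,0,0],
    [0,0,0],
    [0,0,0],
  ],
)

```text
clock: 13.6
ee_pos: [0.5974, 0.0056, 0.0246]
eef_rot: [0.225, 0.974, 0.0, 0.0]
wrist_force: [0.4, -0.3, -3.7]
gripper_width: 0.0191
```

```bash
python3 - <<'E'
from h import *
st()
c=cam('wrist','w6');g=cv2.cvtColor(c['color'],cv2.COLOR_BGR2GRAY)
s=r.get_state();p=s['ee_pos'];m=Ro.from_quat(s['eef_rot']).as_matrix()
for h in (.0,): print('r',np.hypot(*(p[:2]-[.4677,.0687])))
print(g[0:80,305].tolist());print(g[0:80,335].tolist())
E
```

```text
t 13.6 p [0.5974 0.0056 0.0246] yaw 153.99 tilt [ 0.0007 -0.0001] F [ 0.3925 -0.29   -3.7202] M [ 0.0178  0.0728 -0.0082] w 0.0191 j [-0.1774  0.7268  1.6299 -0.      0.7842 -1.2942]
r 0.1443242344846694
[177, 177, 177, 178, 178, 178, 178, 177, 178, 178, 178, 178, 178, 178, 179, 179, 178, 178, 180, 180, 178, 180, 180, 179, 179, 180, 180, 180, 179, 180, 180, 180, 180, 180, 180, 180, 173, 161, 149, 136, 124, 111, 97, 82, 75, 71, 66, 70, 83, 88, 90, 91, 92, 90, 91, 114, 158, 176, 180, 180, 181, 181, 181, 180, 181, 181, 181, 181, 181, 181, 182, 182, 183, 182, 182, 181, 182, 182, 182, 182]
[176, 176, 175, 175, 176, 176, 176, 177, 177, 177, 176, 176, 177, 177, 176, 176, 177, 177, 177, 177, 176, 178, 177, 177, 178, 177, 178, 177, 177, 178, 178, 179, 178, 178, 178, 178, 173, 161, 149, 136, 124, 111, 96, 82, 74, 71, 62, 61, 76, 88, 90, 91, 91, 90, 89, 109, 156, 175, 181, 181, 183, 182, 183, 182, 183, 183, 183, 183, 184, 183, 183, 183, 183, 183, 182, 183, 183, 183, 182, 182]
```

```bash
python3 - <<'E'
from h import *
R0,R=.1443,.1415
th=np.radians(np.arange(0,49,3))
print([[round((R0-R*np.cos(t))/.06,2),round(-R*np.sin(t)/.06,2),0] for t in th]);print([[0,0,round(np.degrees(t)/8,2)] for t in th])
E
```

```text
[[np.float64(0.05), np.float64(-0.0), 0], [np.float64(0.05), np.float64(-0.12), 0], [np.float64(0.06), np.float64(-0.25), 0], [np.float64(0.08), np.float64(-0.37), 0], [np.float64(0.1), np.float64(-0.49), 0], [np.float64(0.13), np.float64(-0.61), 0], [np.float64(0.16), np.float64(-0.73), 0], [np.float64(0.2), np.float64(-0.85), 0], [np.float64(0.25), np.float64(-0.96), 0], [np.float64(0.3), np.float64(-1.07), 0], [np.float64(0.36), np.float64(-1.18), 0], [np.float64(0.43), np.float64(-1.28), 0], [np.float64(0.5), np.float64(-1.39), 0], [np.float64(0.57), np.float64(-1.48), 0], [np.float64(0.65), np.float64(-1.58), 0], [np.float64(0.74), np.float64(-1.67), 0], [np.float64(0.83), np.float64(-1.75), 0]]
[[0, 0, np.float64(0.0)], [0, 0, np.float64(0.38)], [0, 0, np.float64(0.75)], [0, 0, np.float64(1.12)], [0, 0, np.float64(1.5)], [0, 0, np.float64(1.87)], [0, 0, np.float64(2.25)], [0, 0, np.float64(2.62)], [0, 0, np.float64(3.0)], [0, 0, np.float64(3.38)], [0, 0, np.float64(3.75)], [0, 0, np.float64(4.12)], [0, 0, np.float64(4.5)], [0, 0, np.float64(4.88)], [0, 0, np.float64(5.25)], [0, 0, np.float64(5.62)], [0, 0, np.float64(6.0)]]
```

Emit:
carry_out(
  delta_pos=[
    [0.05,0,0],
    [0.05,0,0],
    [0.05,0,0],
    [0.05,-0.12,0],
    [0.06,-0.25,0],
    [0.08,-0.37,0],
    [0.1,-0.49,0],
    [0.13,-0.61,0],
    [0.16,-0.73,0],
    [0.2,-0.85,0],
    [0.25,-0.96,0],
    [0.25,-0.96,0],
  ],
  twist=[
    [0,0,0],
    [0,0,0],
    [0,0,0],
    [0,0,0.38],
    [0,0,0.75],
    [0,0,1.12],
    [0,0,1.5],
    [0,0,1.87],
    [0,0,2.25],
    [0,0,2.62],
    [0,0,3.0],
    [0,0,3.0],
  ],
)

```text
clock: 15.15
ee_pos: [0.5603, -0.0376, 0.0247]
eef_rot: [0.425, 0.905, 0.002, 0.001]
wrist_force: [3.7, 7.8, -5.8]
gripper_width: 0.0189
```

```bash
cat >> h.py <<'E'
def arc(H=(.4677,.0687)):
    s=r.get_state();v=s['ee_pos'][:2]-np.array(H);R=np.hypot(*v);f=np.arctan2(v[1],v[0]);n=np.array([np.sin(f),-np.cos(f)])
    print('R',round(R,4),'phi',round(np.degrees(f),2),'Fcw(on tool)',round(n@s['wrist_force'][:2],2),'Frad',round(v@s['wrist_force'][:2]/R,2))
E
python3 - <<'E'
from h import *
st();arc()
E
```

```text
t 15.15 p [ 0.5603 -0.0376  0.0247] yaw 129.73 tilt [0.0045 0.0031] F [ 3.6942  7.8041 -5.7827] M [ 1.283  -0.722  -0.4025] w 0.0189 j [-0.2685  0.6952  1.7267  0.0064  0.7162 -0.9667]
R 0.1409 phi -48.94 Fcw(on tool) -7.91 Frad -3.46
```

Emit:
carry_out(
  delta_pos=[
    [0.0,-0.12,0],
    [0.01,-0.25,0],
    [0.03,-0.37,0],
    [0.05,-0.49,0],
    [0.08,-0.61,0],
    [0.12,-0.73,0],
    [0.16,-0.85,0],
    [0.2,-0.96,0],
    [0.2,-0.96,0],
  ],
  twist=[
    [0,0,0.38],
    [0,0,0.75],
    [0,0,1.12],
    [0,0,1.5],
    [0,0,1.87],
    [0,0,2.25],
    [0,0,2.62],
    [0,0,3.0],
    [0,0,3.0],
  ],
)

```text
clock: 16.27
ee_pos: [0.5095, -0.0668, 0.025]
eef_rot: [0.603, 0.797, 0.002, 0.002]
wrist_force: [4.6, 5.6, -5.6]
gripper_width: 0.0189
```

```bash
python3 - <<'E'
from h import *
st();arc()
E
```

```text
t 16.27 p [ 0.5095 -0.0668  0.025 ] yaw 105.77 tilt [0.0065 0.0005] F [ 4.6284  5.5729 -5.5702] M [ 0.8458 -0.8499 -0.286 ] w 0.0189 j [-0.3499  0.6579  1.8499  0.0046  0.6279 -0.6289]
R 0.1418 phi -72.86 Fcw(on tool) -6.07 Frad -3.96
```

Emit:
carry_out(
  delta_pos=[
    [0,-0.06,0],
    [0,-0.12,0],
    [0.01,-0.18,0],
    [0.01,-0.25,0],
    [0.02,-0.33,0],
    [0.02,-0.33,0],
  ],
  twist=[
    [0,0,0.19],
    [0,0,0.38],
    [0,0,0.56],
    [0,0,0.75],
    [0,0,1.0],
    [0,0,1.0],
  ],
)

```text
clock: 17.02
ee_pos: [0.4901, -0.072, 0.0251]
eef_rot: [0.657, 0.754, 0.002, 0.003]
wrist_force: [4.2, 2.2, -3.3]
gripper_width: 0.019
```

```bash
python3 - <<'E'
from h import *
st();arc()
E
```

```text
t 17.02 p [ 0.4901 -0.072   0.0251] yaw 97.88 tilt [ 0.0061 -0.0009] F [ 4.2112  2.2091 -3.2603] M [ 0.5213 -0.7894 -0.2101] w 0.019 j [-0.3728  0.6449  1.8962  0.0024  0.5944 -0.5124]
R 0.1425 phi -80.96 Fcw(on tool) -4.51 Frad -1.52
```

Past the dead point soon; now 1.5° nudges, feeling the force.

Emit:
carry_out(
  delta_pos=[
    [0,-0.04,0],
    [0,-0.08,0],
    [0,-0.12,0],
    [0,-0.12,0],
  ],
  twist=[
    [0,0,0.12],
    [0,0,0.25],
    [0,0,0.38],
    [0,0,0.38],
  ],
)

```text
clock: 17.52
ee_pos: [0.4814, -0.0732, 0.025]
eef_rot: [0.676, 0.737, 0.001, 0.002]
wrist_force: [3.7, 1.1, -2.3]
gripper_width: 0.0191
```

```bash
python3 - <<'E'
from h import *
st();arc()
E
```

```text
t 17.52 p [ 0.4814 -0.0732  0.025 ] yaw 94.95 tilt [ 0.003  -0.0012] F [ 3.7269  1.0651 -2.3414] M [ 0.137  -0.6792 -0.186 ] w 0.0191 j [-0.3809  0.6405  1.9147 -0.      0.5832 -0.4673]
R 0.1426 phi -84.47 Fcw(on tool) -3.81 Frad -0.7
```

Emit:
carry_out(
  delta_pos=[
    [0,-0.04,0],
    [0,-0.08,0],
    [0,-0.08,0],
  ],
  twist=[
    [0,0,0.12],
    [0,0,0.25],
    [0,0,0.25],
  ],
)

```text
clock: 17.9
ee_pos: [0.4746, -0.0733, 0.0245]
eef_rot: [0.689, 0.725, -0.0, -0.0]
wrist_force: [2.7, -1.2, -2.9]
gripper_width: 0.0192
```

Emit:
carry_out(
  delta_pos=[
    [0,-0.04,0],
    [0,-0.08,0],
    [0,-0.08,0],
  ],
  twist=[
    [0,0,0.12],
    [0,0,0.25],
    [0,0,0.25],
  ],
)

```text
clock: 18.27
ee_pos: [0.4714, -0.0732, 0.0246]
eef_rot: [0.702, 0.712, 0.001, 0.001]
wrist_force: [5.7, 1.1, -3.9]
gripper_width: 0.0189
```

```bash
python3 - <<'E'
from h import *
st();arc()
E
```

```text
t 18.27 p [ 0.4714 -0.0732  0.0246] yaw 90.83 tilt [ 0.0025 -0.    ] F [ 5.6846  1.084  -3.9293] M [ 0.2478 -1.0147 -0.2793] w 0.0189 j [-0.3895  0.6352  1.9391  0.0017  0.565  -0.4054]
R 0.1419 phi -88.49 Fcw(on tool) -5.71 Frad -0.93
```

Emit:
carry_out(
  delta_pos=[
    [0,-0.02,0],
    [0,-0.04,0],
    [0,-0.04,0],
  ],
  twist=[
    [0,0,0.06],
    [0,0,0.12],
    [0,0,0.12],
  ],
)

```text
clock: 18.65
ee_pos: [0.4702, -0.0731, 0.0246]
eef_rot: [0.708, 0.706, 0.002, 0.002]
wrist_force: [6.7, 4.4, -4.7]
gripper_width: 0.019
```

```bash
python3 - <<'E'
from h import *
st();arc()
E
```

```text
t 18.65 p [ 0.4702 -0.0731  0.0246] yaw 89.82 tilt [ 0.0047 -0.0001] F [ 6.7078  4.37   -4.7497] M [ 0.5121 -1.344  -0.4355] w 0.019 j [-0.3909  0.6338  1.9438  0.0033  0.5595 -0.3905]
R 0.1418 phi -88.97 Fcw(on tool) -6.79 Frad -4.25
```

Emit:
carry_out(
  delta_pos=[
    [0,-0.03,0],
    [0,-0.06,0],
    [0,-0.06,0],
  ],
  twist=[
    [0,0,0],
    [0,0,0],
    [0,0,0],
  ],
)

```text
clock: 19.02
ee_pos: [0.4694, -0.0732, 0.0249]
eef_rot: [0.709, 0.705, 0.003, 0.004]
wrist_force: [12.9, 7.6, -6.4]
gripper_width: 0.0188
```

```bash
python3 - <<'E'
from h import *
st();arc()
E
```

```text
t 19.02 p [ 0.4694 -0.0732  0.0249] yaw 89.68 tilt [ 0.0102 -0.0006] F [12.9153  7.5795 -6.4448] M [ 1.0274 -2.1654 -0.6068] w 0.0188 j [-0.393   0.6319  1.9503  0.0064  0.5497 -0.3928]
R 0.1419 phi -89.3 Fcw(on tool) -13.01 Frad -7.42
```

Emit:
carry_out(
  delta_pos=[
    [0,-0.02,0],
    [0,-0.04,0],
    [0,-0.04,0],
    [0,-0.04,0],
    [0,-0.04,0],
  ],
  twist=[
    [0,0,0.05],
    [0,0,0.05],
    [0,0,0.05],
    [0,0,0.05],
    [0,0,0.05],
  ],
)

```text
clock: 19.65
ee_pos: [0.4688, -0.0733, 0.0251]
eef_rot: [0.712, 0.702, 0.004, 0.005]
wrist_force: [16.3, 8.8, -8.1]
gripper_width: 0.019
```

```bash
python3 - <<'E'
from h import *
st();arc()
s=r.get_state();j=s['joints'];print(s['tau'])
E
```

```text
t 19.65 p [ 0.4688 -0.0733  0.0251] yaw 89.21 tilt [ 0.0136 -0.0011] F [16.2532  8.8471 -8.1031] M [ 1.3827 -2.6326 -0.6973] w 0.019 j [-0.3943  0.6304  1.9546  0.0081  0.5437 -0.3875]
R 0.142 phi -89.57 Fcw(on tool) -16.32 Frad -8.72
[ -4.7521 -38.0529   0.4446  -2.7393   3.1321  -0.7097]
```

Emit:
carry_out(
  delta_pos=[
    [0,-0.01,0],
    [0,-0.01,0],
    [0,-0.01,0],
  ],
  twist=[
    [0,0,0.08],
    [0,0,0.08],
    [0,0,0.08],
  ],
)

```text
clock: 20.02
ee_pos: [0.4682, -0.0733, 0.0251]
eef_rot: [0.716, 0.698, 0.004, 0.005]
wrist_force: [14.9, 9.2, -8.0]
gripper_width: 0.019
```

```bash
python3 - <<'E'
from h import *
st();arc()
E
```

```text
t 20.02 p [ 0.4682 -0.0733  0.0251] yaw 88.58 tilt [ 0.0135 -0.001 ] F [14.8561  9.1696 -7.9919] M [ 1.4674 -2.6266 -0.6855] w 0.019 j [-0.3947  0.6301  1.9561  0.0083  0.5426 -0.377 ]
R 0.142 phi -89.81 Fcw(on tool) -14.89 Frad -9.12
```

Emit:
carry_out(
  delta_pos=[
    [0,0.04,0],
    [0,0.08,0],
    [0,0.12,0],
    [0,0.12,0],
  ],
  twist=[
    [0,0,-0.1],
    [0,0,-0.2],
    [0,0,-0.2],
    [0,0,-0.2],
  ],
)

```text
clock: 20.52
ee_pos: [0.4703, -0.0734, 0.0246]
eef_rot: [0.704, 0.71, 0.001, 0.001]
wrist_force: [6.6, 1.5, -4.0]
gripper_width: 0.019
```

```bash
python3 - <<'E'
from h import *
st();arc()
E
```

```text
t 20.52 p [ 0.4703 -0.0734  0.0246] yaw 90.46 tilt [ 0.0033 -0.0003] F [ 6.565   1.4754 -3.9914] M [ 0.2772 -1.1222 -0.2914] w 0.019 j [-0.3909  0.6342  1.9426  0.0018  0.5617 -0.4003]
R 0.1421 phi -88.97 Fcw(on tool) -6.59 Frad -1.36
```

Emit:
carry_out(
  delta_pos=[
    [0,0.04,0],
    [0,0.05,0],
    [-0.05,0.05,0],
    [-0.15,0.05,0],
    [-0.3,0.06,0],
    [-0.45,0.06,0],
    [-0.45,0.06,0],
  ],
  twist=[
    [0,0,-0.1],
    [0,0,-0.1],
    [0,0,-0.1],
    [0,0,-0.1],
    [0,0,-0.1],
    [0,0,-0.1],
    [0,0,-0.1],
  ],
)

```text
clock: 21.4
ee_pos: [0.4719, -0.101, 0.0244]
eef_rot: [0.699, 0.715, -0.0, -0.0]
wrist_force: [2.4, -1.8, -3.9]
gripper_width: 0.0187
```

```bash
python3 - <<'E'
from h import *
st();arc()
E
```

```text
t 21.4 p [ 0.4719 -0.101   0.0244] yaw 91.34 tilt [-0.001  -0.0003] F [ 2.4181 -1.8103 -3.9289] M [-0.2689 -0.385  -0.1598] w 0.0187 j [-0.4426  0.6398  1.9226 -0.0012  0.58   -0.4649]
R 0.1698 phi -88.58 Fcw(on tool) -2.37 Frad 1.87
```

Emit:
carry_out(
  delta_pos=[
    [-0.2,0,0],
    [-0.4,0,0],
    [-0.6,0,0],
    [-0.8,0,0],
    [-1.0,0,0],
    [-1.2,0,0],
    [-1.2,0,0],
  ],
  twist=[
    [0,0,0],
    [0,0,0],
    [0,0,0],
    [0,0,0],
    [0,0,0],
    [0,0,0],
    [0,0,0],
  ],
)

```text
clock: 22.28
ee_pos: [0.4745, -0.1736, 0.0246]
eef_rot: [0.699, 0.715, 0.0, 0.0]
wrist_force: [0.2, 0.2, -3.3]
gripper_width: 0.0186
```

```bash
python3 - <<'E'
from h import *
st();arc()
a=cam('wrist','w7');g=cv2.cvtColor(a['color'],cv2.COLOR_BGR2GRAY)
b=cam('side');s=cam('scene')
f=lambda x:cv2.convertScaleAbs(cv2.resize(x,(400,300),interpolation=2),alpha=1.5)
cv2.imwrite('pics/v12.png',np.vstack([np.hstack([f(b['color'][230:380,280:480]),f(s['color'][160:310,220:420])]),np.hstack([cv2.resize(a['color'],(400,300)),f(b['color'][150:300,280:480])])]))
plan([(.47,-.19,.05,91.3),(.47,-.30,.05,89),(.47,-.30,-.0135,89)])
E
```

```text
t 22.27 p [ 0.4745 -0.1736  0.0246] yaw 91.27 tilt [ 0.0007 -0.0006] F [ 0.2329  0.2381 -3.3489] M [ 0.0346 -0.0179 -0.0209] w 0.0186 j [-0.5723  0.654   1.8672 -0.0002  0.6196 -0.5944]
R 0.2424 phi -88.4 Fcw(on tool) -0.24 Frad -0.23
(0.47, -0.19, 0.05, 91.3) dp [-0.299, -0.069, -0.426] tw [-0.005, -0.004, 0.007]
(0.47, -0.3, 0.05, 89) dp [-2.132, -0.113, -0.427] tw [-0.005, -0.004, 0.295]
(0.47, -0.3, -0.0135, 89) dp [-2.133, -0.112, 0.631] tw [-0.005, -0.004, 0.295]
```

View pics/v12.png

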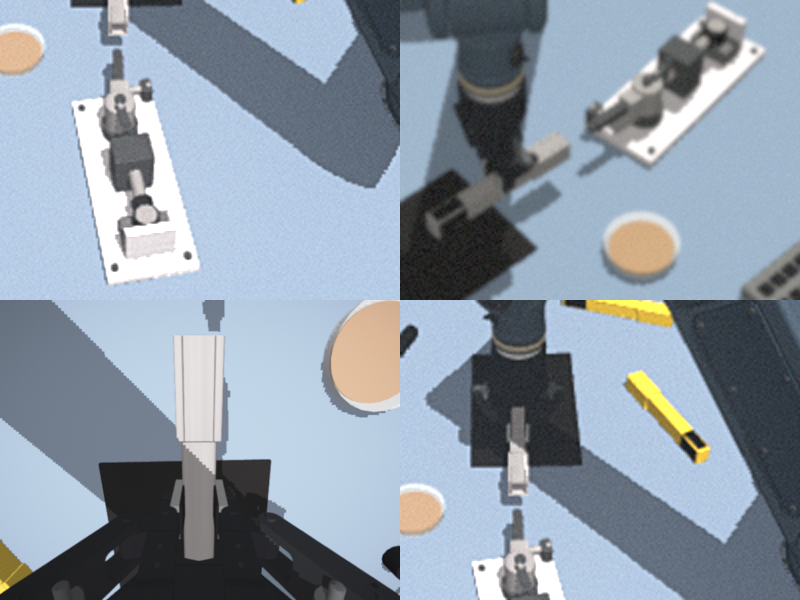

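Emit:
carry_out(
  delta_pos=[
    [-0.2,0,-0.1],
    [-0.8,-0.05,-0.3],
    [-1.4,-0.1,-0.3],
    [-2.0,-0.1,-0.2],
    [-2.25,-0.1,0.1],
    [-2.25,-0.1,0.4],
    [-2.25,-0.1,0.55],
    [-2.25,-0.1,0.58],
    [-2.25,-0.1,0.58],
    [-2.25,-0.1,0.58],
  ],
  twist=[
    [0,0,0],
    [0,0,0],
    [0,0,0],
    [0,0,0],
    [0,0,0],
    [0,0,0],
    [0,0,0],
    [0,0,0],
    [0,0,0],
    [0,0,0],
  ],
)

```text
clock: 23.68
ee_pos: [0.4718, -0.3073, -0.0098]
eef_rot: [0.698, 0.716, 0.0, 0.001]
wrist_force: [0.2, -0.2, -3.5]
gripper_width: 0.0188
```

```bash
python3 - <<'E'
from h import *
st()
E
```

```text
t 23.68 p [ 0.4718 -0.3073 -0.0098] yaw 91.39 tilt [ 0.0007 -0.0007] F [ 0.2266 -0.1731 -3.5211] M [ 0.0195 -0.0237 -0.0129] w 0.0188 j [-0.7758  0.7567  1.7302  0.      0.6536 -0.8001]
```

Emit:
carry_out(
  delta_pos=[
    [0,0,0.03],
    [0,0,0.06],
    [0,0,0.09],
    [0,0,0.1],
    [0,0,0.1],
  ],
  twist=[
    [0,0,0],
    [0,0,0],
    [0,0,0],
    [0,0,0],
    [0,0,0],
  ],
)

```text
clock: 24.3
ee_pos: [0.4713, -0.3075, -0.0157]
eef_rot: [0.699, 0.715, -0.0, 0.0]
wrist_force: [-1.2, 2.2, 4.5]
gripper_width: 0.019
```

```bash
python3 - <<'E'
from h import *
st()
E
```

```text
t 24.3 p [ 0.4713 -0.3075 -0.0157] yaw 91.35 tilt [ 0.0002 -0.0002] F [-1.2149  2.1723  4.5007] M [0.2156 0.2188 0.0283] w 0.019 j [-0.7766  0.7671  1.7315 -0.0001  0.6427 -0.8001]
```

Emit:
carry_out(
  delta_pos=[
    [0,0,0],
    [0,0,0],
    [0,0,0],
    [0,0,0],
    [0,0,0],
    [0,0,0],
    [0,0,-0.5],
    [0,0,-1],
    [0,0,-2],
    [0,0,-3],
    [0,0,-3.5],
    [0,0,-3.5],
    [0,0,-3.5],
  ],
  twist=[
    [0,0,0],
    [0,0,0],
    [0,0,0],
    [0,0,0],
    [0,0,0],
    [0,0,0],
    [0,0,0],
    [0,0,0],
    [0,0,0],
    [0,0,0],
    [0,0,0],
    [0,0,0],
    [0,0,0],
  ],
  gripper=0,
)

```text
clock: 25.92
ee_pos: [0.4705, -0.3067, 0.1927]
eef_rot: [0.699, 0.715, 0.0, -0.001]
wrist_force: [-0.9, -0.9, 0.8]
gripper_width: 0.0856
```

```bash
python3 - <<'E'
from bar import *
st()
c=cam('wrist','w9');im=c['color'];hsv=cv2.cvtColor(im,cv2.COLOR_BGR2HSV)
cor=onz(c,[(0,0)],.004)
# mat box mask: bar = bright low-sat comp near the expected place
q=proj(c,[(.471,-.2075,.032),(.471,-.4075,.032),(.471,-.3075,.032)]);print(q)
u0,u1=int(q[:,0].min())-25,int(q[:,0].max())+25;v0,v1=int(q[:,1].min())-12,int(q[:,1].max())+12
m=((im.max(2)>95)&(hsv[...,1]<60)).astype(np.uint8);k=np.zeros_like(m);k[max(v0,0):v1,u0:u1]=1;m&=k
X,s=barpose(c,m,.032);print(s,'rect',cv2.minAreaRect((X*1000).astype(np.float32)))
d=cam('side');g=d['color'].max(2)
# lever in side view: expected stub line at -88 deg and stop
H=np.array([.4677,.0687])
for a in (-82,-85,-88,-91): print(a,proj(d,[(*(H+.1*np.array([np.cos(np.radians(a)),np.sin(np.radians(a))])),.063)]).ravel())
t=proj(d,[(*(H+.085*np.array([.035,-.999])),.065)])[0];v=int(t[1]);print(v,g[v,int(t[0])-14:int(t[0])+15].tolist(),int(t[0])-14)
E
```

```text
t 25.93 p [ 0.4705 -0.3067  0.1927] yaw 91.35 tilt [-0.0016  0.0016] F [-0.9318 -0.8766  0.758 ] M [-0.0448 -0.0446 -0.0314] w 0.0856 j [-0.7766  0.4481  1.5963  0.      1.0995 -0.8001]
[[320.517  102.2146]
 [315.6244 301.0726]
 [317.859  210.2108]]
[ 303  102   33  199 4387] rect ((473.27752685546875, -306.6442565917969), (29.26299285888672, 199.1139373779297), 2.2009077072143555)
-82 [334.8532 254.0145]
-85 [336.7635 253.8844]
-88 [338.6806 253.8292]
-91 [340.6    253.8491]
257 [149, 147, 151, 147, 146, 153, 151, 154, 154, 151, 151, 152, 94, 67, 70, 65, 74, 131, 150, 152, 148, 149, 147, 149, 147, 151, 149, 150, 150] 324
```

```bash
python3 -c "
from h import *
print(r.close_job());st()"
```

```text
the job is handed in; nothing more can be done
None
the job is handed in; nothing more can be done
```

The bar went fully onto the stub, the lever was swung past its dead point and pressed on its stop, and the bar is back on the mat. I handed the job in at about 26 s. No verdict is reported, and the force on the stop screw was never measured directly.

- **Grasp:** The first grasp closed above the bar, because the real fingertips sit about 3 cm short of the reported TCP. I lowered the hand by 24 mm and the second grasp held.
- **Fit:** The bar slid on without resistance. The mouth ended about 2 to 4 mm from the shoulder, with the lever still about 52° before its dead point.
- **Press:** The push at the middle of the bar peaked at about 16 N. I estimate 22 to 30 N on the stop from the wrist readings, with the lever about 10° past the dead point.
- **Withdrawal:** I drew the bar off with a slight closing push of about 2.4 N, so as not to pull the lever off its stop.
- **Final checks:**
  - The bar's top face measures 199 mm long at the right height, so it lies flat. Its centre is at (0.473, -0.307), within 6 mm of the mat's centre.
  - The side picture shows the lever still at about -88°, the angle it had when pressed.
  - The gripper was open and 0.19 m up, touching nothing.
- **Not verified:** I could not confirm the remaining contact force on the stop screw after the bar came off. I also did not re-measure the bystanders, though no move went near enough to touch them.

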